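Feel the rubber flange of the middle-sized sound box

ROBOT

A 7-joint arm with a two-finger parallel gripper is mounted at the origin on the work surface. World frame = base frame: x ahead of the robot, y to its left, z up, the work surface at z = 0. Lengths are in mm, angles in rad, forces in N, time in s.
With the tool pointing down it reaches from about 425 to 925 mm from the base axis. Payload 6.8 kg.
Tool frame: the origin (TCP) lies at the very end of the fingers, on their centre line; the grasp point (between the pads) lies 19 mm behind it; z points along the fingers, y is the direction in which the jaws open and shut (so a half turn about z gives the same grasp; the last joint's range is limited). The gripper opens to 85 mm and grips with 20 to 120 N. Pads are 22 mm wide; open, the fingers measure 114 mm over their backs; the gripper's body (76 mm by 85 mm) begins 54 mm behind the grasp point. The pads swing forward as they close: fully open they stand 13 mm farther back than shut.
Start: joints at [-1.315, 0.477, 0.022, 1.555, -0.011, 1.109, -0.083], TCP at [240.181, 630.841, 231.308] pointing down, gripper open.
Joint ranges: [-2.96, 2.96], [-0.34, 2.1], [-1.41, 1.46], [0.24, 2.44], [-1.37, 4.51], [0.17, 1.92], [-2.96, 2.96]. Speed limits (rad/s): [2.39, 2.39, 3.14, 3.14, 3.14, 3.14, 3.14].

INTERFACE

Orientations are given as [roll, pitch, yaw] about the fixed x, y, z axes, in that order (R = Rz(yaw) Ry(pitch) Rx(roll)).
In Python, from bench import r gives the robot as it stands.
- The arm moves only by the tool apply_moves, never from a script. Its argument "commands" is a list of rows, each an object with "offset": the shift along the tool's x, y, z in cm, a list of three; "twist": the turn, a rotation vector about the tool's x, y, z in rad, a list of three; "grip": the opening, from -1 (shut) to 1 (fully open). A call has exactly 10 rows; each row shifts and turns the commanded pose from where the row before left it, along the tool's axes as they then stand; what a row does not reach is not made up. A row lasts 1/12 s, in which the tool goes at most 41.7 mm and 7.16 degrees, less where a joint would pass 70% of its speed; a pose out of reach is approached as far as the arm can. A call is refused whole if a number of a shift passes 4.17 or a number of a turn 0.125, either way. A call with a gripper value outside its range is refused whole. The fingers move at their own pace and stop on an object; "squeeze" is the grip in N (left out, the last holds). Time passes only in rows, so rows that do not move let the fingers close, or fill a call up. It gives the time, the measured TCP pose, the force and the opening at its end, in the units of the state.
- r.state(): the state, without advancing time (a new reading comes with each control period).
- r.get_image(name): name is "scene" or "side" or "wrist"; returns the picture (384x512x3 uint8, blue, green, red); there is no depth.
- r.camera_params(name): a dict with "mtx" (3x3 intrinsics, pixels), "world_from_camera" (4x4, takes a point from camera to world coordinates). Camera axes: x right, y up, looking along -z (the intrinsics and any distortion apply to the point x, -y, -z); pixel columns grow to the right and rows downward; lengths in mm; the calibration is good to about 2 mm. A picture is of the moment at which its call begins: read the wrist's pose just before it. camera_params takes no time and is no camera call; for the wrist camera it gives the pose at the moment of the call.
- r.close_job(): hands the job in, once; it reports no verdict.
The state is a dict: "time_s": time; "joint_pos": joint angles; "joint_vel": joint speeds; "joint_efforts": joint torques, N m; "eef_pos": TCP position; "tool_rot": TCP orientation; "force": force on the tool from outside, world axes, zero at the start; "torque": the same for the moment, N m; "width": opening from 0.0 (shut) to 1.0 (fully open).
Only numpy, scipy, OpenCV 4.12 (cv2) and the standard library are available. Lean on these libraries where they do the work, as an engineer would, in place of code of your own. Each camera call takes 0.05 s, during which the arm holds its last target. There are 200 camera calls.

TASK

Three gramophone sound boxes that differ only in size lie face up on their springy rubber back flanges; check the flange of the middle-sized one. With the fingertips press gently on the brass cap in its centre until the box sinks a few millimetres, keep it sunk for a good two seconds, then let it spring back and withdraw the hand to at least 10 cm above it. Do not grip, lift or shift it, do not touch the other two sound boxes, and leave the other parts on the bench where they are.

Things in the scene. Friction and masses are not known exactly. Their poses are not given: they have to be found in the camera images.
- cap_small (a point): centre of the top face of the raised brass cap (24 mm across, 6 mm high) in the middle of the smallest sound box, 48 mm across. The sound box is a flat round brass drum 22 mm thick with an aluminium face, a needle bar across the face to one side, and the cap; it lies face up on a rubber back flange over a steel foot; cap top 64 mm above the bench when not pressed. All three look alike but for their diameter (48, 64, 88 mm) and are the same height
- box_small (a joint): how far the smallest sound box is sunk straight down into its springy flange, m: 0 at rest, 0.007 at its stop. It starts to sink at about 1 N, takes about 5 N at the stop and springs back when let go
- stand_small: loose weighted foot (about 0.5 kg, 40 mm across, 12 mm thick) under the smallest sound box; origin at the centre of its underside, on the bench
- cap_mid (a point): centre of the top face of the raised brass cap (24 mm across, 6 mm high) in the middle of the middle-sized sound box, 64 mm across. The sound box is a flat round brass drum 22 mm thick with an aluminium face, a needle bar across the face to one side, and the cap; it lies face up on a rubber back flange over a steel foot; cap top 64 mm above the bench when not pressed. All three look alike but for their diameter (48, 64, 88 mm) and are the same height
- box_mid (a joint): how far the middle-sized sound box is sunk straight down into its springy flange, m: 0 at rest, 0.007 at its stop. It starts to sink at about 1 N, takes about 5 N at the stop and springs back when let go
- stand_mid: loose weighted foot (about 0.5 kg, 56 mm across, 12 mm thick) under the middle-sized sound box; origin at the centre of its underside, on the bench
- cap_large (a point): centre of the top face of the raised brass cap (24 mm across, 6 mm high) in the middle of the largest sound box, 88 mm across. The sound box is a flat round brass drum 22 mm thick with an aluminium face, a needle bar across the face to one side, and the cap; it lies face up on a rubber back flange over a steel foot; cap top 64 mm above the bench when not pressed. All three look alike but for their diameter (48, 64, 88 mm) and are the same height
- box_large (a joint): how far the largest sound box is sunk straight down into its springy flange, m: 0 at rest, 0.007 at its stop. It starts to sink at about 1 N, takes about 5 N at the stop and springs back when let go
- stand_large: loose weighted foot (about 0.5 kg, 80 mm across, 12 mm thick) under the largest sound box; origin at the centre of its underside, on the bench
- brass_cap_mid: the raised brass cap of the middle-sized sound box, part of it; origin at the centre of its underside, 6 mm below cap_mid
- boxwood_knob: loose turned boxwood knob, 28 mm across, 32 mm tall; origin at the centre of its underside; a bystander
- speed_dial: loose rusty cast speed dial, 36 mm across, 15 mm tall; origin at the centre of its underside; a bystander
- crank_boss: loose blue enamel crank boss, 40 mm across, 40 mm tall; origin at the centre of its underside; a bystander
- brake_lever: loose nickel brake lever lying flat, 91 mm long along its x axis, 16 mm tall; origin under its middle; a bystander
- screwdriver: loose screwdriver, 190 mm long along its x axis, lying on the bench; a bystander
- wax_tin: loose wax tin, 60 mm across, 45 mm tall; origin at the centre of its underside; a bystander

How it is judged (in metres and radians):
On the way:
1. the fingertips on its brass cap keep the middle-sized sound box sunk by more than 1.5 mm for 1.8 s (value of joint box_mid above 0.0015 m and contact force between the fingers and brass_cap_mid above 0.3 N), for 1.8 s.
At the end, for the whole second after the job is handed in: All three sound boxes upright and sprung back (within 1 mm), the middle-sized one at rest within 15 mm of where it stood, the gripper more than 80 mm from its cap, the other sound boxes and loose parts within 15 mm of where they were (value of joint each of box_small, box_mid, box_large below 0.001 m and distance between the grasp point and cap_mid above 0.08 m and distance of stand_mid from where it was at the start of the episode below 0.015 m and linear speed of stand_mid below 0.02 m/s and angle between each of stand_small, stand_mid, stand_large's own z axis and vertical below 0.1 rad and not (distance of boxwood_knob from where it was at the start of the episode above 0.015 m) and not (distance of speed_dial from where it was at the start of the episode above 0.015 m) and not (distance of crank_boss from where it was at the start of the episode above 0.015 m) and not (distance of brake_lever from where it was at the start of the episode above 0.015 m) and not (distance of screwdriver from where it was at the start of the episode above 0.015 m) and not (distance of wax_tin from where it was at the start of the episode above 0.015 m) and not (distance of stand_small from where it was at the start of the episode above 0.015 m) and not (distance of stand_large from where it was at the start of the episode above 0.015 m)); the robot touches nothing.
It fails at once if another sound box is touched (contact force between any of the fingers, the arm and stand_small above 0.3 N or contact force between any of the fingers, the arm and stand_large above 0.3 N).
It fails at once if the middle-sized sound box is pressed harder than 18 N (contact force between any of the fingers, the arm and stand_mid above 18 N).
It fails at once if the middle-sized sound box is lifted (6 mm), tipped or shifted by more than 15 mm (height (world z) of stand_mid above 0.006 m or angle between stand_mid's own z axis and vertical above 0.15 rad or distance of stand_mid from where it was at the start of the episode above 0.015 m).
It fails at once if another sound box or loose part is moved by more than 15 mm (distance of any of boxwood_knob, speed_dial, crank_boss, brake_lever, screwdriver, wax_tin, stand_small, stand_large from where it was at the start of the episode above 0.015 m).
It also fails if it takes over 35 s, if anything falls off the work surface, if the arm or the gripper's body presses on something with over 40 N, if the wrist force passes 120 N, or if a joint passes its speed limit or range.

## Working session

There is one attempt and no reset: what is moved stays moved. The work goes in short steps, Python scripts to look and compute and a tool call to move; the robot and the scene stay as the last step left them, time stands still between calls to the robot, and variables do not carry over. Pictures are saved under pics/ and viewed, on a budget of 10 in all, crops included, one or two more only if the job needs it, and the job is handed in when it is done.

Besides the shell and the picture viewer there is one more tool, called after "Emit:" as name(argument=value, ...) on one line, values as JSON. apply_moves: Moves the arm, as the interface text tells. Its arguments: {"type":"object","properties":{"commands":{"type":"array"},"squeeze":{"type":"number"}},"required":["commands"]}

```bash
mkdir -p pics; python3 - <<'E'
from bench import r
import cv2,numpy as np
a=r.get_image("scene");b=r.get_image("side")
cv2.imwrite("pics/scene.png",a);cv2.imwrite("pics/side.png",b)
for n in("scene","side","wrist"):
    p=r.camera_params(n);print(n,np.round(p["mtx"],1).tolist(),np.round(p["world_from_camera"],3).tolist(),[k for k in p])
s=r.state();print(s)
E
```

```text
scene [[422.5, 0.0, 254.9], [0.0, 422.5, 197.0], [0.0, 0.0, 1.0]] [[0.123, -0.568, 0.814, 1489.557], [0.992, 0.06, -0.109, -149.397], [0.013, 0.821, 0.571, 715.946], [0.0, 0.0, 0.0, 1.0]] ['mtx', 'world_from_camera']
side [[348.6, 0.0, 256.7], [0.0, 348.6, 193.2], [0.0, 0.0, 1.0]] [[-0.716, 0.398, -0.573, 50.247], [-0.698, -0.392, 0.599, 550.688], [0.013, 0.829, 0.559, 589.023], [0.0, 0.0, 0.0, 1.0]] ['mtx', 'world_from_camera']
wrist [[282.7, 0.0, 258.4], [0.0, 282.7, 190.6], [0.0, 0.0, 1.0]] [[0.355, -0.901, -0.247, 175.997], [0.935, 0.342, 0.096, 654.882], [-0.002, -0.265, 0.964, 372.813], [0.0, 0.0, 0.0, 1.0]] ['mtx', 'world_from_camera']
{'time_s': 0.1, 'joint_pos': array([-1.31512334,  0.47772433,  0.02234291,  1.55637709, -0.01149045,
        1.10932115, -0.08312691]), 'joint_vel': array([ 2.10018560e-04, -2.94308295e-03, -2.13924249e-04, -1.60566411e-03,
        1.15503560e-03, -7.68959061e-05,  4.74572336e-04]), 'joint_efforts': array([ 4.35507274e-03, -5.97751629e+01,  1.61359034e+00, -2.81951487e+01,
        1.28138877e-02,  5.12026323e-03,  8.02646696e-06]), 'eef_pos': array([239.98429697, 630.30393768, 230.40799251]), 'tool_rot': array([-3.13989620e+00,  1.33265719e-04,  2.77781667e+00]), 'force': array([-1.05532618,  0.61709979,  0.57166748]), 'torque': array([-0.04173146,  0.05996582, -0.00558171]), 'width': 0.9946709457092714}
```

View pics/scene.png

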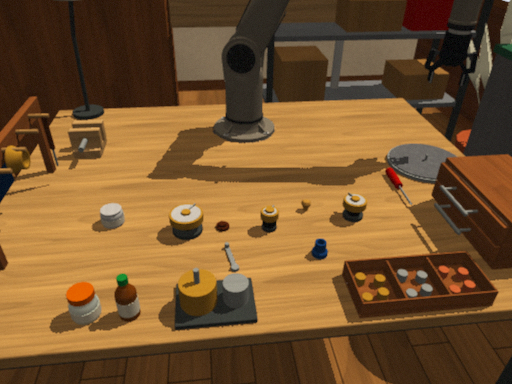

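View pics/side.png

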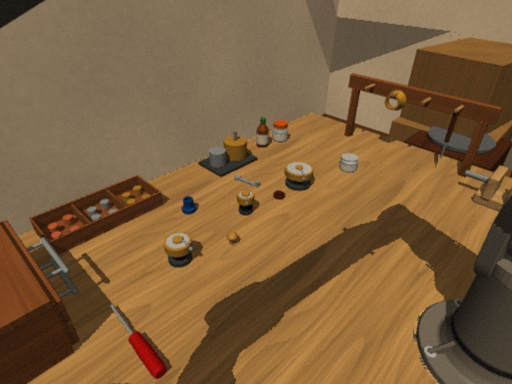

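The scene view shows three sound boxes: large at about (187,217), small at (269,215), and mid-sized at (354,203). In the side view they are at about (299,172), (246,198) and (178,243). Next I'll measure positions and sizes.

```bash
cat > h.py <<'E'
import numpy as np, cv2
def ray(p,u,v):
    K=p["mtx"];T=np.array(p["world_from_camera"])
    d=T[:3,:3]@np.array([(u-K[0,2])/K[0,0],-(v-K[1,2])/K[1,1],-1.]);return T[:3,3],d/np.linalg.norm(d)
def plane(p,u,v,z):
    o,d=ray(p,u,v);return o+d*(z-o[2])/d[2]
def meet(a,b):
    (o,d),(q,e)=a,b
    s=np.linalg.lstsq(np.c_[d,-e],q-o,rcond=None)[0];x,y=o+d*s[0],q+e*s[1]
    return (x+y)/2,np.linalg.norm(x-y)
E
python3 - <<'E'
from bench import r
from h import *
P={n:r.camera_params(n) for n in("scene","side")}
S={"scene":dict(large=(187,220),small=(269,217),mid=(354,206)),"side":dict(large=(299,175),small=(246,201),mid=(178,248))}
R={}
for n in P:
    im=cv2.imread(f"pics/{n}.png")
    out=[]
    for k,(u,v) in S[n].items():
        w=26;c=im[v-w:v+w,u-w:u+w].astype(int)
        hsv=cv2.cvtColor(c.astype(np.uint8),cv2.COLOR_BGR2HSV)
        m=((hsv[...,1]<90)&(hsv[...,2]>130)).astype(np.uint8)
        N,l,st,ce=cv2.connectedComponentsWithStats(m)
        i=1+np.argmax(st[1:,4]);x,y,ww,hh,a=st[i]
        h=cv2.convexHull(np.argwhere(l==i)[:,::-1].astype(np.int32))
        M=cv2.moments(h);cx,cy=M["m10"]/M["m00"]+u-w,M["m01"]/M["m00"]+v-w
        p=P[n];q=plane(p,cx,cy,58)
        L=plane(p,u-w+x,cy,58);Rr=plane(p,u-w+x+ww,cy,58)
        R[n,k]=ray(p,cx,cy);print(n,k,(round(cx,1),round(cy,1)),(ww,hh,a),q.round(0),"diam",np.linalg.norm(L-Rr).round(0))
        out.append(cv2.resize(im[v-w:v+w,u-w:u+w],(260,260),interpolation=0))
    cv2.imwrite(f"pics/crop_{n}.png",np.hstack(out))
for k in S["side"]: print(k,meet(R["scene",k],R["side",k]))
a=cv2.imread("pics/crop_scene.png");b=cv2.imread("pics/crop_side.png");cv2.imwrite("pics/crops.png",np.vstack([a,b]))
E
```

```text
scene large (185.6, 212.7) (np.int32(30), np.int32(18), np.int32(351)) [ 604. -211.   58.] diam 77.0
scene small (269.3, 211.3) (np.int32(13), np.int32(6), np.int32(33)) [620.   5.  58.] diam 34.0
scene mid (355.0, 199.0) (np.int32(19), np.int32(11), np.int32(110)) [590. 246.  58.] diam 52.0
side large (298.7, 167.9) (np.int32(24), np.int32(13), np.int32(200)) [ 602. -210.   58.] diam 74.0
side small (245.2, 194.6) (np.int32(13), np.int32(6), np.int32(30)) [612.   8.  58.] diam 35.0
side mid (177.1, 240.4) (np.int32(23), np.int32(16), np.int32(194)) [588. 246.  58.] diam 52.0
large (array([ 602.44991762, -210.89801793,   57.09389424]), np.float64(0.040394960209005654))
small (array([615.68049614,   5.47530453,  54.80735293]), np.float64(0.8448857947874417))
mid (array([588.83910206, 246.06070207,  57.36345075]), np.float64(0.5375461292086161))
```

View pics/crops.png

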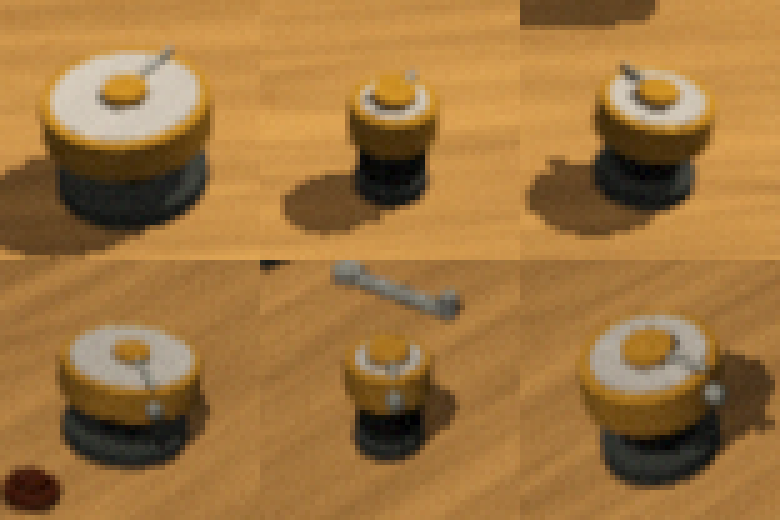

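The mid-sized box (measured face diameter 52 mm inside the brass rim, against 77 for the large and 34 for the small) is at about (589, 246). Both views agree, with a ray gap of 0.5 mm and a height of 57 mm. I'll move above it with the gripper shut.

Emit:
apply_moves(commands=[{"offset": [-2.3,-1.2,0.1],"twist": [0,0,0],"grip": -1},{"offset": [-2.3,-1.2,0.1],"twist": [0,0,0],"grip": -1},{"offset": [-2.3,-1.2,0.1],"twist": [0,0,0],"grip": -1},{"offset": [-2.3,-1.2,0.1],"twist": [0,0,0],"grip": -1},{"offset": [-2.3,-1.2,0.1],"twist": [0,0,0],"grip": -1},{"offset": [-2.3,-1.2,0.1],"twist": [0,0,0],"grip": -1},{"offset": [-2.3,-1.2,0.1],"twist": [0,0,0],"grip": -1},{"offset": [-2.3,-1.2,0.1],"twist": [0,0,0],"grip": -1},{"offset": [-2.3,-1.2,0.1],"twist": [0,0,0],"grip": -1},{"offset": [-2.3,-1.2,0.1],"twist": [0,0,0],"grip": -1}], squeeze=20)

```text
time_s: 0.93
eef_pos: [412.9, 435.6, 220.9]
tool_rot: [-3.141, -0.0, 2.778]
force: [-0.0, -0.0, -0.1]
width: -0.003
```

Emit:
apply_moves(commands=[{"offset": [-2.3,-1.2,0.1],"twist": [0,0,0],"grip": -1},{"offset": [-2.3,-1.2,0.1],"twist": [0,0,0],"grip": -1},{"offset": [-2.3,-1.2,0.1],"twist": [0,0,0],"grip": -1},{"offset": [-2.3,-1.2,0.1],"twist": [0,0,0],"grip": -1},{"offset": [-2.3,-1.2,0.1],"twist": [0,0,0],"grip": -1},{"offset": [-2.3,-1.2,0.1],"twist": [0,0,0],"grip": -1},{"offset": [-2.3,-1.2,0.1],"twist": [0,0,0],"grip": -1},{"offset": [-2.3,-1.0,0.1],"twist": [0,0,0],"grip": -1},{"offset": [-2.3,-1.0,0.1],"twist": [0,0,0],"grip": -1},{"offset": [0,0,0],"twist": [0,0,0],"grip": -1}])

```text
time_s: 1.77
eef_pos: [572.5, 259.9, 211.8]
tool_rot: [-3.139, 0.003, 2.77]
force: [0.2, -0.4, 0.5]
width: 0.001
```

```bash
python3 - <<'E'
from bench import r
from h import *
s=r.state();p=r.camera_params("wrist");im=r.get_image("wrist");cv2.imwrite("pics/w1.png",im)
np.save("w1.npy",{**p},allow_pickle=True)
print(s["time_s"],s["eef_pos"],s["tool_rot"],s["force"],s["width"],abs(s["joint_vel"]).max())
E
```

```text
1.7667 [572.47913689 259.91653845 211.83617867] [-3.13900563e+00  2.71133781e-03  2.77022606e+00] [ 0.22555779 -0.3977596   0.46425571] 0.0006720628244254175 0.06010392564665494
```

View pics/w1.png

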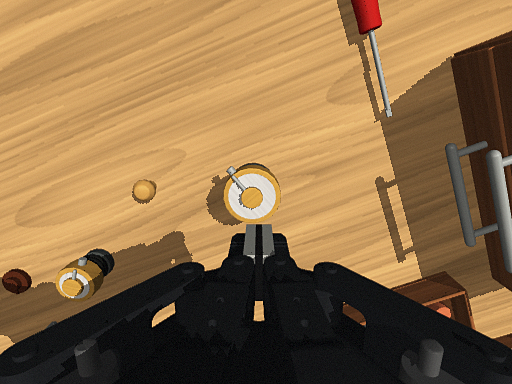

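The wrist view shows the mid box with its cap at about (251,197). The needle bar runs up-left to (231,170), and the fingertips are at about (258,240). Next I'll measure the cap centre.

```bash
python3 - <<'E'
from bench import r
from h import *
p=np.load("w1.npy",allow_pickle=True).item();im=cv2.imread("pics/w1.png")
x0,y0=220,160;c=im[y0:232,x0:290];hsv=cv2.cvtColor(c,cv2.COLOR_BGR2HSV)
m=cv2.inRange(hsv,(10,110,120),(35,255,255))
N,l,st,ce=cv2.connectedComponentsWithStats(m)
for i in range(1,N):
    if 50<st[i,4]<900: print("cap?",st[i],ce[i]+[x0,y0],plane(p,*(ce[i]+[x0,y0]),64).round(1),"d",2*np.sqrt(st[i,4]/np.pi))
w=((hsv[...,1]<60)&(hsv[...,2]>150)).astype(np.uint8);N,l,st,ce=cv2.connectedComponentsWithStats(w);i=1+st[1:,4].argmax()
(a,b),d,_=cv2.fitEllipse(cv2.convexHull(np.argwhere(l==i)[:,::-1].astype(np.int32)))
print("face",a+x0,b+y0,d,plane(p,a+x0,b+y0,58).round(1))
for q in((231,170),(239,181)): print("bar",plane(p,*q,62).round(1))
s=r.state();y=s["tool_rot"][2];print(s["eef_pos"],y)
E
```

```text
cap? [ 21  27  22  21 356] [251.49719101 197.20786517] [587.3 245.5  64. ] d 21.290215544369623
face 251.1097583770752 195.06803131103516 (45.29410171508789, 48.575801849365234) [586.6 245.2  58. ]
bar [552.3 236.2  62. ]
bar [566.4 239.5  62. ]
[570.63751787 262.46676129 211.77015917] 2.7722794177160885
```

The cap top is at (587.4, 245.5), which agrees with the fixed cameras to within 2 mm. I'll align over it, biased about 2 mm away from the needle bar, and descend to roughly 85 mm.

Emit:
apply_moves(commands=[{"offset": [-0.8,-0.3,0.5],"twist": [0,0,0],"grip": -1},{"offset": [-0.8,-0.3,1.5],"twist": [0,0,0],"grip": -1},{"offset": [-0.7,-0.2,1.8],"twist": [0,0,0],"grip": -1},{"offset": [0,0,1.8],"twist": [0,0,0],"grip": -1},{"offset": [0,0,1.8],"twist": [0,0,0],"grip": -1},{"offset": [0,0,1.8],"twist": [0,0,0],"grip": -1},{"offset": [0,0,1.8],"twist": [0,0,0],"grip": -1},{"offset": [0,0,1.2],"twist": [0,0,0],"grip": -1},{"offset": [0,0,0.4],"twist": [0,0,0],"grip": -1},{"offset": [0,0,0],"twist": [0,0,0],"grip": -1}])

```text
time_s: 2.65
eef_pos: [586.5, 250.6, 85.1]
tool_rot: [-3.14, -0.002, 2.779]
force: [-0.1, -0.2, 0.7]
width: -0.001
```

```bash
python3 - <<'E'
from bench import r
from h import *
r.get_image("wrist");im=r.get_image("side");cv2.imwrite("pics/s2.png",cv2.resize(im[170:290,110:250],(700,600),interpolation=0))
s=r.state();print(s["time_s"],s["eef_pos"],s["tool_rot"],s["force"])
E
```

```text
2.75 [587.90417191 250.82995725  86.97491711] [3.14074043e+00 5.92171506e-04 2.77818720e+00] [ 0.50805048 -0.33215734  0.91735927]
```

View pics/s2.png

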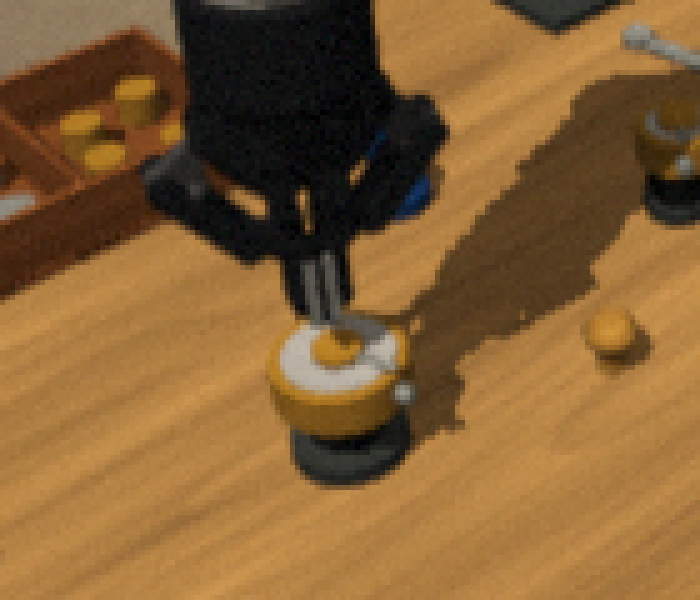

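The fingertips are shut about 23 mm above the cap. They sit at (587.9, 250.8), about 5 mm off in y, so I'll correct that and go down to about 3 mm above the cap.

Emit:
apply_moves(commands=[{"offset": [-0.3,-0.3,0.2],"twist": [0,0,0],"grip": -1},{"offset": [0,0,0.4],"twist": [0,0,0],"grip": -1},{"offset": [0,0,0.5],"twist": [0,0,0],"grip": -1},{"offset": [0,0,0.4],"twist": [0,0,0],"grip": -1},{"offset": [0,0,0.2],"twist": [0,0,0],"grip": -1},{"offset": [0,0,0.1],"twist": [0,0,0],"grip": -1},{"offset": [0,0,0.1],"twist": [0,0,0],"grip": -1},{"offset": [0,0,0],"twist": [0,0,0],"grip": -1},{"offset": [0,0,0],"twist": [0,0,0],"grip": -1},{"offset": [0,0,0],"twist": [0,0,0],"grip": -1}])

```text
time_s: 3.58
eef_pos: [589.4, 246.5, 67.4]
tool_rot: [3.141, 0.0, 2.778]
force: [-0.1, 0.1, -0.0]
width: -0.002
```

```bash
python3 - <<'E'
from bench import r
from h import *
im=r.get_image("side");w=r.get_image("scene");cv2.imwrite("pics/s3.png",np.hstack([cv2.resize(i,(400,400),interpolation=0) for i in(im[205:275,140:210],w[170:240,320:390])]))
s=r.state();print(s["time_s"],s["eef_pos"],s["tool_rot"],s["force"])
E
```

```text
3.6833 [589.35940499 246.53033344  67.47321581] [3.14134858e+00 1.90715114e-04 2.77780976e+00] [-0.34991088  0.7673426  -0.10608394]
```

View pics/s3.png

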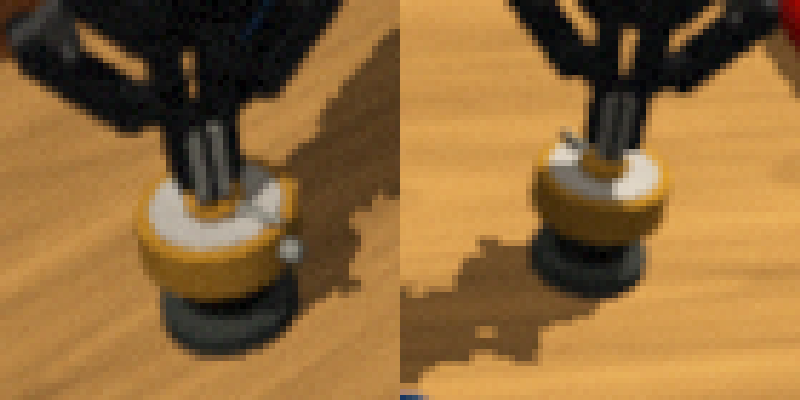

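Both views show the fingertips centred just above the cap and clear of the needle bar. I'll press slowly.

Emit:
apply_moves(commands=[{"offset": [0,0,0.08],"twist": [0,0,0],"grip": -1},{"offset": [0,0,0.08],"twist": [0,0,0],"grip": -1},{"offset": [0,0,0.08],"twist": [0,0,0],"grip": -1},{"offset": [0,0,0.08],"twist": [0,0,0],"grip": -1},{"offset": [0,0,0.08],"twist": [0,0,0],"grip": -1},{"offset": [0,0,0.08],"twist": [0,0,0],"grip": -1},{"offset": [0,0,0.08],"twist": [0,0,0],"grip": -1},{"offset": [0,0,0.04],"twist": [0,0,0],"grip": -1},{"offset": [0,0,0],"twist": [0,0,0],"grip": -1},{"offset": [0,0,0],"twist": [0,0,0],"grip": -1}])

```text
time_s: 4.52
eef_pos: [589.2, 246.5, 61.4]
tool_rot: [3.142, -0.0, 2.778]
force: [-0.9, -1.3, 2.0]
width: -0.002
```

Emit:
apply_moves(commands=[{"offset": [0,0,0.05],"twist": [0,0,0],"grip": -1},{"offset": [0,0,0.05],"twist": [0,0,0],"grip": -1},{"offset": [0,0,0.05],"twist": [0,0,0],"grip": -1},{"offset": [0,0,0],"twist": [0,0,0],"grip": -1},{"offset": [0,0,0],"twist": [0,0,0],"grip": -1},{"offset": [0,0,0],"twist": [0,0,0],"grip": -1},{"offset": [0,0,0],"twist": [0,0,0],"grip": -1},{"offset": [0,0,0],"twist": [0,0,0],"grip": -1},{"offset": [0,0,0],"twist": [0,0,0],"grip": -1},{"offset": [0,0,0],"twist": [0,0,0],"grip": -1}])

```text
time_s: 5.35
eef_pos: [589.3, 246.5, 59.8]
tool_rot: [3.142, 0.0, 2.778]
force: [-0.8, 0.1, 5.1]
width: 0.003
```

```bash
python3 - <<'E'
from bench import r
from h import *
f=[]
for i in range(4):
    im=r.get_image("side");s=r.state();f.append([*s["eef_pos"],*s["force"]])
print(s["time_s"],np.round(f,1))
cv2.imwrite("pics/s4.png",np.hstack([cv2.resize(i,(400,400),interpolation=0) for i in(im[205:275,140:210],r.get_image("scene")[170:240,320:390])]))
E
```

```text
5.55 [[ 5.892e+02  2.465e+02  5.980e+01 -7.000e-01 -2.000e-01  3.500e+00]
 [ 5.893e+02  2.465e+02  5.980e+01 -1.800e+00  2.000e-01  3.800e+00]
 [ 5.893e+02  2.465e+02  5.980e+01 -1.300e+00 -8.000e-01  4.200e+00]
 [ 5.893e+02  2.465e+02  5.980e+01 -9.000e-01 -0.000e+00  3.900e+00]]
```

View pics/s4.png

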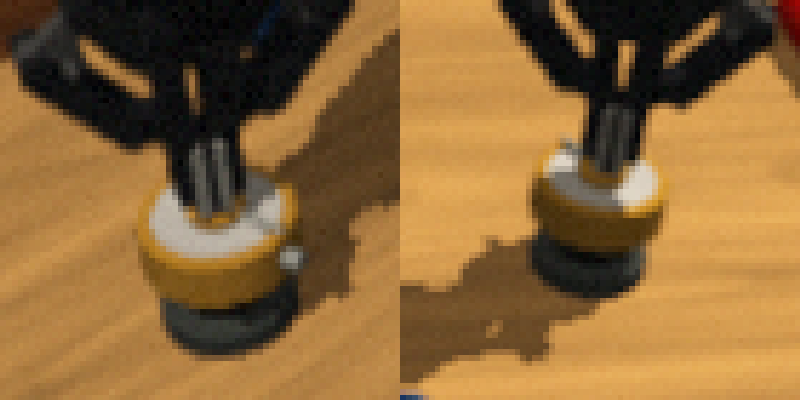

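The box is visibly lower (the gap to its foot has narrowed) and the force is about 3.9 N, which fits a sink of roughly 4 mm. I'll hold about 2.5 s more.

Emit:
apply_moves(commands=[{"offset": [0,0,0],"twist": [0,0,0],"grip": -1},{"offset": [0,0,0],"twist": [0,0,0],"grip": -1},{"offset": [0,0,0],"twist": [0,0,0],"grip": -1},{"offset": [0,0,0],"twist": [0,0,0],"grip": -1},{"offset": [0,0,0],"twist": [0,0,0],"grip": -1},{"offset": [0,0,0],"twist": [0,0,0],"grip": -1},{"offset": [0,0,0],"twist": [0,0,0],"grip": -1},{"offset": [0,0,0],"twist": [0,0,0],"grip": -1},{"offset": [0,0,0],"twist": [0,0,0],"grip": -1},{"offset": [0,0,0],"twist": [0,0,0],"grip": -1}])

```text
time_s: 6.43
eef_pos: [589.2, 246.5, 59.8]
tool_rot: [3.142, -0.0, 2.778]
force: [-1.9, -1.0, 3.8]
width: 0.002
```

Emit:
apply_moves(commands=[{"offset": [0,0,0],"twist": [0,0,0],"grip": -1},{"offset": [0,0,0],"twist": [0,0,0],"grip": -1},{"offset": [0,0,0],"twist": [0,0,0],"grip": -1},{"offset": [0,0,0],"twist": [0,0,0],"grip": -1},{"offset": [0,0,0],"twist": [0,0,0],"grip": -1},{"offset": [0,0,0],"twist": [0,0,0],"grip": -1},{"offset": [0,0,0],"twist": [0,0,0],"grip": -1},{"offset": [0,0,0],"twist": [0,0,0],"grip": -1},{"offset": [0,0,0],"twist": [0,0,0],"grip": -1},{"offset": [0,0,0],"twist": [0,0,0],"grip": -1}])

```text
time_s: 7.27
eef_pos: [589.3, 246.5, 59.8]
tool_rot: [3.142, 0.0, 2.778]
force: [-1.5, 0.5, 3.2]
width: -0.003
```

Emit:
apply_moves(commands=[{"offset": [0,0,0],"twist": [0,0,0],"grip": -1},{"offset": [0,0,0],"twist": [0,0,0],"grip": -1},{"offset": [0,0,0],"twist": [0,0,0],"grip": -1},{"offset": [0,0,0],"twist": [0,0,0],"grip": -1},{"offset": [0,0,0],"twist": [0,0,0],"grip": -1},{"offset": [0,0,0],"twist": [0,0,0],"grip": -1},{"offset": [0,0,0],"twist": [0,0,0],"grip": -1},{"offset": [0,0,0],"twist": [0,0,0],"grip": -1},{"offset": [0,0,0],"twist": [0,0,0],"grip": -1},{"offset": [0,0,0],"twist": [0,0,0],"grip": -1}])

```text
time_s: 8.1
eef_pos: [589.3, 246.5, 59.8]
tool_rot: [3.141, 0.0, 2.778]
force: [-1.1, -1.3, 4.9]
width: 0.001
```

Emit:
apply_moves(commands=[{"offset": [0,0,-0.1],"twist": [0,0,0],"grip": -1},{"offset": [0,0,-0.2],"twist": [0,0,0],"grip": -1},{"offset": [0,0,-0.3],"twist": [0,0,0],"grip": -1},{"offset": [0,0,-0.8],"twist": [0,0,0],"grip": -1},{"offset": [0,0,-1.5],"twist": [0,0,0],"grip": -1},{"offset": [0,0,-2],"twist": [0,0,0],"grip": -1},{"offset": [0,0,-2.5],"twist": [0,0,0],"grip": -1},{"offset": [0,0,-2.5],"twist": [0,0,0],"grip": -1},{"offset": [0,0,-2],"twist": [0,0,0],"grip": -1},{"offset": [0,0,-1],"twist": [0,0,0],"grip": -1}])

```text
time_s: 8.93
eef_pos: [590.6, 246.8, 192.2]
tool_rot: [3.138, 0.003, 2.777]
force: [0.1, 0.1, 0.7]
width: 0.001
```

Emit:
apply_moves(commands=[{"offset": [0,0,-0.5],"twist": [0,0,0],"grip": -1},{"offset": [0,0,0],"twist": [0,0,0],"grip": -1},{"offset": [0,0,0],"twist": [0,0,0],"grip": -1},{"offset": [0,0,0],"twist": [0,0,0],"grip": -1},{"offset": [0,0,0],"twist": [0,0,0],"grip": -1},{"offset": [0,0,0],"twist": [0,0,0],"grip": -1},{"offset": [0,0,0],"twist": [0,0,0],"grip": -1},{"offset": [0,0,0],"twist": [0,0,0],"grip": -1},{"offset": [0,0,0],"twist": [0,0,0],"grip": -1},{"offset": [0,0,0],"twist": [0,0,0],"grip": -1}])

```text
time_s: 9.77
eef_pos: [589.3, 246.4, 193.7]
tool_rot: [-3.141, -0.0, 2.778]
force: [-0.9, -0.0, 0.6]
width: 0.001
```

```bash
python3 - <<'E'
from bench import r
from h import *
a=r.get_image("side");b=r.get_image("scene");s=r.state();print(s["time_s"],s["eef_pos"],s["force"])
for n,i in(("side",a),("scene",b)):
    d=cv2.absdiff(i,cv2.imread(f"pics/{n}.png")).max(2)
    S=dict(side=dict(large=(299,175),small=(246,201),mid=(178,248)),scene=dict(large=(187,220),small=(269,217),mid=(354,206)))[n]
    for k,(u,v) in S.items(): print(n,k,"changed px",(d[v-8:v+18,u-14:u+14]>60).sum())
cv2.imwrite("pics/s5.png",np.hstack([cv2.resize(i,(400,400),interpolation=0) for i in(a[205:275,140:210],b[170:240,320:390])]))
E
```

```text
9.8667 [589.27421844 246.46251329 193.80569949] [-0.2196095  -0.78018835  0.6850302 ]
side large changed px 286
side small changed px 147
side mid changed px 0
scene large changed px 137
scene small changed px 60
scene mid changed px 0
```

View pics/s5.png

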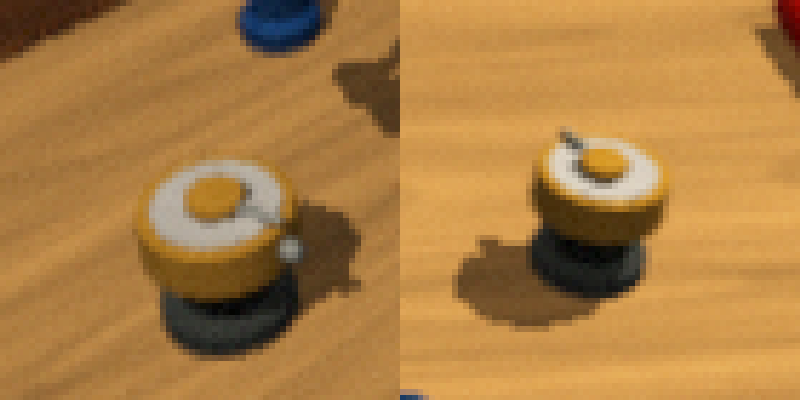

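The mid box is back exactly as it was, with 0 changed pixels in both views. The changed pixels at the other two boxes are probably the arm's shadow. I'll take one last look to confirm that before handing in.

```bash
python3 - <<'E'
from bench import r
from h import *
a=r.get_image("side");b=r.get_image("scene")
A=cv2.imread("pics/side.png");B=cv2.imread("pics/scene.png")
f=lambda i,x,y,w,h:cv2.resize(i[y:y+h,x:x+w],(400,300),interpolation=0)
cv2.imwrite("pics/s6.png",np.vstack([np.hstack([f(A,170,120,200,150),f(a,170,120,200,150)]),np.hstack([f(B,90,150,240,180),f(b,90,150,240,180)])]))
E
```

```text
(no output)
```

View pics/s6.png

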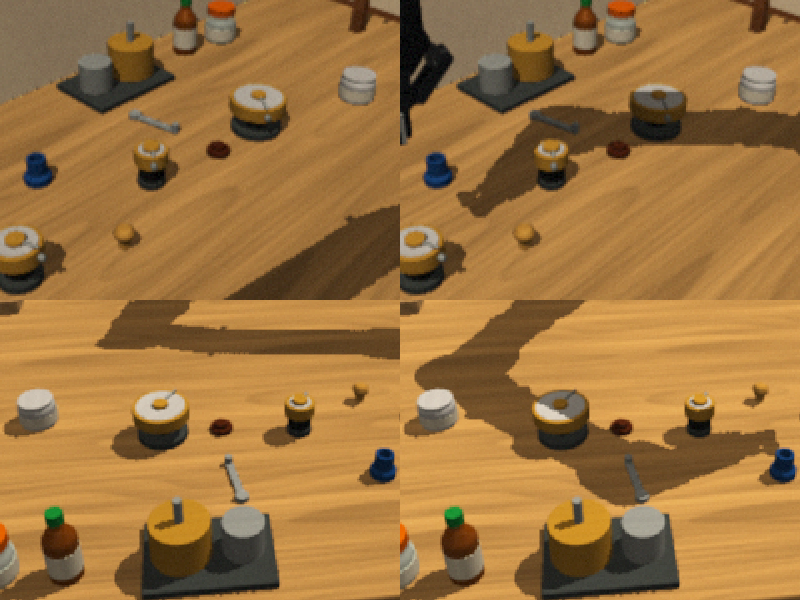

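The before (left) and after (right) views show everything in place, and only the arm's shadow has changed. I'm handing in.

```bash
python3 -c "
from bench import r
print(r.close_job(), r.state()['time_s'])"
```

```text
the job is handed in; nothing more can be done
the job is handed in; nothing more can be done
```

I pressed the middle-sized sound box, at about (589, 246) mm, on its brass cap with the shut fingertips. It sank about 4 mm at roughly 4 N and stayed down for about 3 s. I then let it spring back, withdrew the fingertips straight up to about 130 mm above the cap, and handed the job in at about 10 s.

- **Middle box:** in both fixed views it showed no changed pixels compared with the start.
- **Other parts:** the small and large boxes and the parts around them looked unmoved in the before/after pictures. The pixel check did flag changes at those two boxes, but the pictures show only the arm's shadow falling on them. The screwdriver was not in that last comparison; the arm stayed well above it throughout.
- **Position reading:** the TCP reading I used to line up over the cap was taken before the arm had settled. It left the fingertips about 5 mm off, which I corrected before pressing.
- **Pictures:** I viewed 10, one of them a repeat opened by mistake.

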